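Spin-check the film sealing rollers and rehang them

ROBOT

A 7-joint arm with a two-finger parallel gripper is mounted at the origin on a cart in front of the work surface, level with it; the furniture and walls round the work are solid. World frame = base frame: x ahead of the robot, y to its left, z up, the work surface at z = 0. Lengths are in m, angles in rad, forces in N, time in s.
With the tool pointing down it reaches from about 0.4 to 0.85 m from the base axis. Payload 4.4 kg.
Tool frame: the origin (TCP) lies on the centre line of the jaws, within the pads' length; the fingertips stand 8 mm ahead of it and the grasp point (between the pads) lies 11 mm behind it (arm.tip_reach is the distance from the TCP to the fingertips, in m); z points along the fingers, y is the line along which they close (so a half turn about z gives the same grasp; the last joint's range is limited). The gripper opens to 94 mm and grips with 3 to 60 N. Pads are 16 mm wide; open, the fingers measure 119 mm over their backs; the gripper's body (75 mm by 177 mm) begins 78 mm behind the grasp point.
Start: joints at [-1.18, 0.628, 0.038, 1.517, -0.027, 0.996, -0.02], TCP at [0.287, 0.583, 0.213] pointing down, gripper open.
Joint ranges: [-3.06, 3.06], [-0.37, 2.12], [-1.25, 1.32], [0.18, 2.47], [-1.1, 4.24], [0.23, 1.98], [-2.94, 2.94]. Speed limits (rad/s): [2.57, 2.57, 3.14, 3.14, 3.14, 3.14, 3.14].

INTERFACE

Orientations are given as a rotation vector (axis times angle).
In Python, from bench import arm, cams gives the robot as it stands.
- The arm moves only by the tool jog_arm, never from a script. Its argument "series" is a list of rows, each a list of 5 numbers: the opening, from 0 (shut) to 1 (fully open), then the shift along the world's x, y, z in cm, then the turn about the world's z in rad. A call has 1 to 20 rows; each row shifts and turns the commanded pose from where the row before left it; what a row does not reach is not made up. A row lasts 1/8 s, in which the tool goes at most 62.5 mm and 10.7 degrees, less where a joint would pass 70% of its speed; a pose out of reach is approached as far as the arm can. A call with a gripper value outside its range is refused whole. The fingers move at their own pace and stop on an object; "force" is the grip in N (left out, the last holds). Time passes only in rows, so rows that do not move let the fingers close. It gives the time, the measured TCP pose, the force, the opening and the grip force at its end, in the units of the state.
- arm.read_state(): the state, without advancing time (a new reading comes with each control period).
- cams.capture(name): name is "scene" or "side" or "wrist"; returns a dict with "img" (420x560x3 uint8, blue, green, red), "mtx" (3x3 intrinsics, pixels), "xyz" and "rotation" of the camera in the world; the wrist camera has in their place "tool_from_camera" (4x4, takes a point from camera to tool coordinates, whose origin is the TCP and whose axes are the flange's). Camera axes: x right, y up, looking along -z (the intrinsics and any distortion apply to the point x, -y, -z); pixel columns grow to the right and rows downward; lengths in m; the calibration is good to about 2 mm. A picture is of the moment at which its call begins: read the wrist's pose just before it. There is no depth.
- arm.close_job(): hands the job in; it is judged then, once.
The state is a dict: "t": time; "q": joint angles; "dq": joint speeds; "tau": joint torques, N m; "tcp_pos": TCP position; "ee_rot": TCP orientation; "contact_force": force on the tool from outside, world axes, zero at the start; "wrist_torque": the same for the moment, N m; "finger_gap": opening from 0.0 (shut) to 1.0 (fully open); "gripper_force": force on a finger pad.
Only numpy, scipy, OpenCV 4.12 (cv2) and the standard library are available. Lean on these libraries where they do the work, as an engineer would, in place of code of your own. Each camera call takes 0.05 s, during which the arm holds its last target. There are 200 camera calls.

TASK

The three blue-handled film sealing rollers in the white drying stand have been washed. Spin each roller with a finger, a quarter turn or more, to feel whether it runs freely or drags; then hang those that run freely by the collar in the blue-dotted vacant slots of the grey rack and those that drag in the red service rack. Do not knock the tools already hanging there or the things on the bench.

Things in the scene. Friction and masses are not known exactly. Their poses are not given: they have to be found in the camera images.
- head_1 (a point): Grasp point of blue-handled roller tool 1, between the two steel yoke arms, 36 mm above the collar's underside. Its x axis is the roller's axis, z points up the tool. Arms: outer faces 60 mm apart along x, 16 mm wide, 4 to 51 mm above the collar's underside. The roller (38 mm diameter, 48 long, white, two blue lines) has its axis 7 mm and its top 26 mm above this point, standing 11 mm proud of the arms.
- collar_1 (a point): Centre of the underside of tool 1's steel collar (36 mm diameter, 4 thick), on which it hangs; axes as the head's. Below it: neck 9 mm in diameter, 28 mm long, then the blue handle, 20 mm in diameter, its end 107 mm below the collar. On the collar: steel bridge 60 x 16 mm up to 12 mm. Weight 0.4 kg, centre of mass near the collar.
- roller_1 (a joint): Angle of roller 1 about the x axis of its tool, rad, turns without limit, starts near 0. After a brisk stroke across its top a freely running roller coasts for some seconds; one that drags resists by about 1 N at the tread and stops at once. Any of the three may be free or dragging. The tread is slightly soft: 2 mm of interference presses with 10 to 20 N.
- gap_1_seat (a point): Vacant slot of the grey rack, marked by a blue dot behind it: point on the plate's upper face (z 0.125) where the neck belongs. Its x axis points into the slot, away from the open front. Slot 14 mm wide, open from 31 mm in front; mouth flared to 24 mm; a lip 6 mm high stands 28 to 31 mm in front; plate 5 mm thick. Slots 56 mm apart; those without a dot hold tools.
- service_slot_1 (a point): Empty slot of the red service rack: point on the plate's upper face (z 0.125) where the neck belongs; x axis and slot just as on the grey rack, slots 64 mm apart.
- head_2 (a point): Grasp point of blue-handled roller tool 2, between the two steel yoke arms, 36 mm above the collar's underside. Its x axis is the roller's axis, z points up the tool. Arms: outer faces 60 mm apart along x, 16 mm wide, 4 to 51 mm above the collar's underside. The roller (38 mm diameter, 48 long, white, two blue lines) has its axis 7 mm and its top 26 mm above this point, standing 11 mm proud of the arms.
- collar_2 (a point): Centre of the underside of tool 2's steel collar (36 mm diameter, 4 thick), on which it hangs; axes as the head's. Below it: neck 9 mm in diameter, 28 mm long, then the blue handle, 20 mm in diameter, its end 107 mm below the collar. On the collar: steel bridge 60 x 16 mm up to 12 mm. Weight 0.4 kg, centre of mass near the collar.
- roller_2 (a joint): Angle of roller 2 about the x axis of its tool, rad, turns without limit, starts near 0. After a brisk stroke across its top a freely running roller coasts for some seconds; one that drags resists by about 1 N at the tread and stops at once. Any of the three may be free or dragging. The tread is slightly soft: 2 mm of interference presses with 10 to 20 N.
- gap_2_seat (a point): Vacant slot of the grey rack, marked by a blue dot behind it: point on the plate's upper face (z 0.125) where the neck belongs. Its x axis points into the slot, away from the open front. Slot 14 mm wide, open from 31 mm in front; mouth flared to 24 mm; a lip 6 mm high stands 28 to 31 mm in front; plate 5 mm thick. Slots 56 mm apart; those without a dot hold tools.
- service_slot_2 (a point): Empty slot of the red service rack: point on the plate's upper face (z 0.125) where the neck belongs; x axis and slot just as on the grey rack, slots 64 mm apart.
- head_3 (a point): Grasp point of blue-handled roller tool 3, between the two steel yoke arms, 36 mm above the collar's underside. Its x axis is the roller's axis, z points up the tool. Arms: outer faces 60 mm apart along x, 16 mm wide, 4 to 51 mm above the collar's underside. The roller (38 mm diameter, 48 long, white, two blue lines) has its axis 7 mm and its top 26 mm above this point, standing 11 mm proud of the arms.
- collar_3 (a point): Centre of the underside of tool 3's steel collar (36 mm diameter, 4 thick), on which it hangs; axes as the head's. Below it: neck 9 mm in diameter, 28 mm long, then the blue handle, 20 mm in diameter, its end 107 mm below the collar. On the collar: steel bridge 60 x 16 mm up to 12 mm. Weight 0.4 kg, centre of mass near the collar.
- roller_3 (a joint): Angle of roller 3 about the x axis of its tool, rad, turns without limit, starts near 0. After a brisk stroke across its top a freely running roller coasts for some seconds; one that drags resists by about 1 N at the tread and stops at once. Any of the three may be free or dragging. The tread is slightly soft: 2 mm of interference presses with 10 to 20 N.
- gap_3_seat (a point): Vacant slot of the grey rack, marked by a blue dot behind it: point on the plate's upper face (z 0.125) where the neck belongs. Its x axis points into the slot, away from the open front. Slot 14 mm wide, open from 31 mm in front; mouth flared to 24 mm; a lip 6 mm high stands 28 to 31 mm in front; plate 5 mm thick. Slots 56 mm apart; those without a dot hold tools.
- service_slot_3 (a point): Empty slot of the red service rack: point on the plate's upper face (z 0.125) where the neck belongs; x axis and slot just as on the grey rack, slots 64 mm apart.
- nb_1_collar (a point): Neighbour hanging on the grey rack: orange film paddle with black handle, blade 66 mm fore and aft, 18 mm thick; point at its collar's underside. Heads reach 63 mm above the plate, handles 107 mm below. Leave it hanging.
- nb_2_collar (a point): Neighbour hanging on the grey rack: steel scraper with wooden handle, blade 58 mm fore and aft; point at its collar's underside. Heads reach 63 mm above the plate, handles 107 mm below. Leave it hanging.
- nb_3_collar (a point): Neighbour hanging on the grey rack: white and black squeegee with black handle, head 60 mm fore and aft, 26 mm thick; point at its collar's underside. Heads reach 63 mm above the plate, handles 107 mm below. Leave it hanging.
- stand: White drying stand, 245 x 90 mm, fixed; origin under its centre, long side along its y. The three tools stand in it head up, 75 mm apart, collars on its top at z 0.115, handles hanging loosely through 26 mm holes: lift straight up by 110 mm to draw one out.
- bottle_amber: Amber bottle, 48 mm in diameter, 88 high; origin under its base. Leave it.
- bottle_di: White bottle with blue cap, 64 mm in diameter, 125 high, behind the grey rack; origin under its base. Leave it.
- timer: Bench timer, 64 x 64 x 18 mm; origin under its centre. Leave it.
- screwdriver: Red screwdriver, 165 mm long, 22 high, lying in front of the grey rack; origin under its middle. Leave it; tools may pass over it.
- autosampler: Fixed autosampler behind the stand. Its black arm overhangs the bench from x = 0.54 on, at y = 0.02 to 0.04 and z = 0.22 to 0.25: keep the gripper clear of it when swinging from side to side.

How it is judged:
On the way:
1. each of the three rollers has been turned by at least a quarter turn ((value of joint roller_1 above 1.3 rad or value of joint roller_1 below -1.3 rad) and (value of joint roller_2 above 1.3 rad or value of joint roller_2 below -1.3 rad) and (value of joint roller_3 above 1.3 rad or value of joint roller_3 below -1.3 rad)), for 0.1 s.
At the end, for the whole second after the job is handed in: Every roller tool that drags hangs in a slot of the red rack and every one that runs freely in a blue-dotted slot of the grey rack: collar flat on the plate (within 5 mm) behind the lip (within 14 mm of the slot point), upright within 0.2 rad, at rest and released (((contact force between lip_1 and hub_1 above 0.1 N and ((horizontal distance between collar_1 and service_slot_1 below 0.014 m and z of collar_1 in the frame of service_slot_1 between -0.005 and 0.005 m) or (horizontal distance between collar_1 and service_slot_2 below 0.014 m and z of collar_1 in the frame of service_slot_2 between -0.005 and 0.005 m) or (horizontal distance between collar_1 and service_slot_3 below 0.014 m and z of collar_1 in the frame of service_slot_3 between -0.005 and 0.005 m))) or (not (contact force between lip_1 and hub_1 above 0.1 N) and ((horizontal distance between collar_1 and gap_1_seat below 0.014 m and z of collar_1 in the frame of gap_1_seat between -0.005 and 0.005 m) or (horizontal distance between collar_1 and gap_2_seat below 0.014 m and z of collar_1 in the frame of gap_2_seat between -0.005 and 0.005 m) or (horizontal distance between collar_1 and gap_3_seat below 0.014 m and z of collar_1 in the frame of gap_3_seat between -0.005 and 0.005 m)))) and ((contact force between lip_2 and hub_2 above 0.1 N and ((horizontal distance between collar_2 and service_slot_1 below 0.014 m and z of collar_2 in the frame of service_slot_1 between -0.005 and 0.005 m) or (horizontal distance between collar_2 and service_slot_2 below 0.014 m and z of collar_2 in the frame of service_slot_2 between -0.005 and 0.005 m) or (horizontal distance between collar_2 and service_slot_3 below 0.014 m and z of collar_2 in the frame of service_slot_3 between -0.005 and 0.005 m))) or (not (contact force between lip_2 and hub_2 above 0.1 N) and ((horizontal distance between collar_2 and gap_1_seat below 0.014 m and z of collar_2 in the frame of gap_1_seat between -0.005 and 0.005 m) or (horizontal distance between collar_2 and gap_2_seat below 0.014 m and z of collar_2 in the frame of gap_2_seat between -0.005 and 0.005 m) or (horizontal distance between collar_2 and gap_3_seat below 0.014 m and z of collar_2 in the frame of gap_3_seat between -0.005 and 0.005 m)))) and ((contact force between lip_3 and hub_3 above 0.1 N and ((horizontal distance between collar_3 and service_slot_1 below 0.014 m and z of collar_3 in the frame of service_slot_1 between -0.005 and 0.005 m) or (horizontal distance between collar_3 and service_slot_2 below 0.014 m and z of collar_3 in the frame of service_slot_2 between -0.005 and 0.005 m) or (horizontal distance between collar_3 and service_slot_3 below 0.014 m and z of collar_3 in the frame of service_slot_3 between -0.005 and 0.005 m))) or (not (contact force between lip_3 and hub_3 above 0.1 N) and ((horizontal distance between collar_3 and gap_1_seat below 0.014 m and z of collar_3 in the frame of gap_1_seat between -0.005 and 0.005 m) or (horizontal distance between collar_3 and gap_2_seat below 0.014 m and z of collar_3 in the frame of gap_2_seat between -0.005 and 0.005 m) or (horizontal distance between collar_3 and gap_3_seat below 0.014 m and z of collar_3 in the frame of gap_3_seat between -0.005 and 0.005 m)))) and angle between each of collar_1, collar_2, collar_3's own z axis and vertical below 0.2 rad); the robot touches nothing.
It fails at once if a tool that already hung on the grey rack is knocked out of its place or tipped ((distance of nb_1_collar from where it was at the start of the episode above 0.02 m or angle between nb_1_collar's own z axis and vertical above 0.35 rad) or (distance of nb_2_collar from where it was at the start of the episode above 0.02 m or angle between nb_2_collar's own z axis and vertical above 0.35 rad) or (distance of nb_3_collar from where it was at the start of the episode above 0.02 m or angle between nb_3_collar's own z axis and vertical above 0.35 rad)).
It fails at once if a bottle, the timer or the screwdriver is shoved by more than 3 cm (distance of any of bottle_amber, bottle_di, timer, screwdriver from where it was at the start of the episode above 0.03 m).
It also fails if it takes over 72 s, if anything falls off the work surface, if the arm or the gripper's body presses on something with over 40 N, if the wrist force passes 120 N, or if a joint passes its speed limit or range.

## Working session

There is one attempt and no reset: what is moved stays moved. The work goes in short steps, Python scripts to look and compute and a tool call to move; the robot and the scene stay as the last step left them, time stands still between calls to the robot, and variables do not carry over. Pictures are saved under pics/ and viewed, at most 10 in all, crops included, and the job is handed in when it is done.

Besides the shell and the picture viewer there is one more tool, called after ">>>" by a JSON object that holds its "method" and its "body", one argument or row to a line. jog_arm: Moves the arm, as the interface text tells. Its arguments: {"type":"object","properties":{"series":{"type":"array"},"force":{"type":"number"}},"required":["series"]}

```bash
ls; mkdir -p pics
cat > h.py <<'E'
import numpy as np, cv2
from scipy.spatial.transform import Rotation as R
from bench import arm, cams
def cam(name):
    s=arm.read_state(); c=cams.capture(name)
    if 'tool_from_camera' in c:
        T=np.eye(4);T[:3,:3]=R.from_rotvec(s['ee_rot']).as_matrix();T[:3,3]=s['tcp_pos']
        W=T@np.array(c['tool_from_camera'])
    else:
        W=np.eye(4); r=np.array(c['rotation']); W[:3,:3]=r if r.shape==(3,3) else R.from_rotvec(r).as_matrix(); W[:3,3]=c['xyz']
    return c['img'],np.array(c['mtx']),W,c
def pix2(K,W,u,v,z):
    d=W[:3,:3]@np.array([(u-K[0,2])/K[0,0],-(v-K[1,2])/K[1,1],-1])
    return W[:3,3]+d*(z-W[2,3])/d[2]
def proj(K,W,p):
    q=W[:3,:3].T@(np.array(p)-W[:3,3]); return K[0,2]+K[0,0]*q[0]/-q[2], K[1,2]+K[1,1]*q[1]/q[2]
E
python3 - <<'E'
from h import *
for n in ['scene','side']:
    i,K,W,c=cam(n); print(n,{k:v for k,v in c.items() if k!='img'})
    cv2.imwrite(f'pics/{n}0.png',cv2.resize(i,(800,600),interpolation=cv2.INTER_CUBIC))
    np.savez(n,K=K,W=W)
print(arm.read_state())
E
```

```text
pics
scene {'mtx': array([[414.73995603,   0.        , 277.41121064],
       [  0.        , 414.73995603, 206.38007057],
       [  0.        ,   0.        ,   1.        ]]), 'xyz': array([-0.26280182, -0.77525026,  0.75236868]), 'rotation': array([ 1.02387218, -0.42558777, -0.74741442])}
side {'mtx': array([[384.31697928,   0.        , 279.31672563],
       [  0.        , 384.31697928, 205.81147642],
       [  0.        ,   0.        ,   1.        ]]), 'xyz': array([ 0.38495229, -1.02472097,  0.90429941]), 'rotation': array([ 0.95670207, -0.09745571, -0.19867285])}
{'t': 0.1, 'q': array([-1.17979983,  0.62922841,  0.03844338,  1.51826032, -0.02704186,
        0.99631859, -0.0200099 ]), 'dq': array([ 0.00092169, -0.0022364 ,  0.00044137, -0.00167579, -0.00036877,
        0.00043041,  0.00027836]), 'tau': array([ 3.68710753e-03, -5.50792623e+01,  1.14790086e+00, -1.87117088e+01,
       -5.20590786e-02,  1.92011485e-02,  3.89314130e-05]), 'tcp_pos': array([0.28639876, 0.58284511, 0.21266484]), 'ee_rot': array([-7.11268357e-01, -3.05960075e+00,  2.58965659e-03]), 'contact_force': array([ 0.06924462,  0.2458111 , -0.68258434]), 'wrist_torque': array([-0.04206073, -0.03522817,  0.02218123]), 'gripper_force': 0.0, 'finger_gap': 0.9976090188537644}
```

View pics/scene0.png

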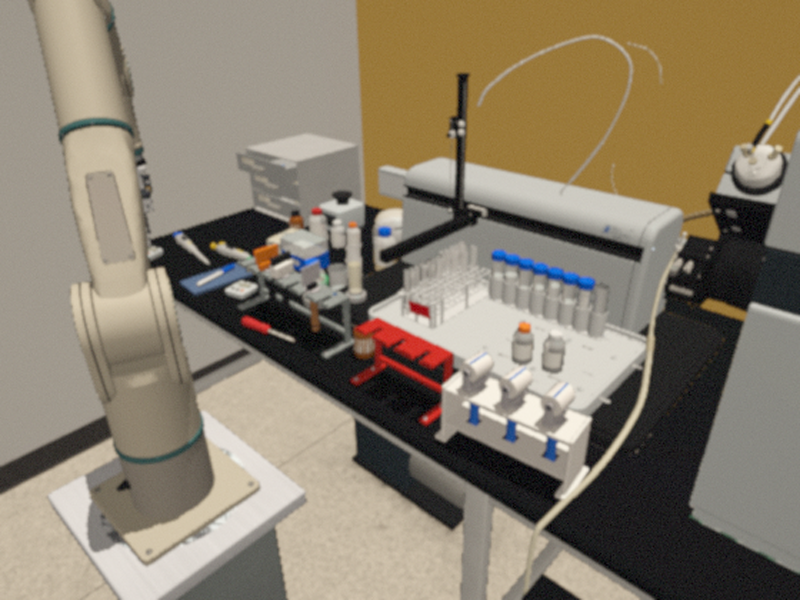

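View pics/side0.png

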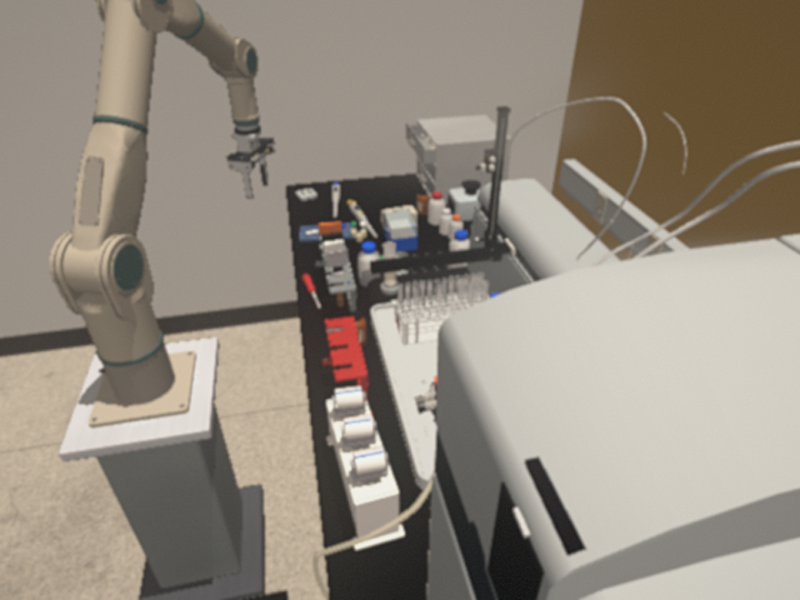

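Scene (800x600 scale): roller tops at about (478,368), (515,380), (556,398); red rack near (403,350), grey rack near (300,280). Side view: rollers at (348,398), (358,430), (370,463).

Run:
```python
from h import *
s=0.7
d=np.load('scene.npz'); e=np.load('side.npz')
f=lambda D,u,v,z: pix2(D['K'],D['W'],u*s,v*s,z).round(3)
for p in [(478,368),(515,380),(556,398)]: print('sc roller',f(d,*p,.165))
for p in [(348,398),(358,430),(370,463)]: print('sd roller',f(e,*p,.165))
print('red sc corners',[f(d,*p,.128) for p in [(358,328),(375,322),(452,350),(440,365)]])
print('red sd corners',[f(e,*p,.125) for p in [(326,322),(358,320),(366,378),(336,384)]])
print('grey sd',[f(e,*p,.125) for p in [(320,240),(345,238),(355,290),(328,292)]])
i=cam('wrist'); print(i[3]['tool_from_camera'],i[3]['mtx'])
print(R.from_rotvec(arm.read_state()['ee_rot']).as_matrix().round(2))
```

```text
sc roller [ 0.431 -0.303  0.165]
sc roller [ 0.443 -0.368  0.165]
sc roller [ 0.446 -0.442  0.165]
sd roller [ 0.441 -0.299  0.165]
sd roller [ 0.448 -0.378  0.165]
sd roller [ 0.457 -0.451  0.165]
red sc corners [array([ 0.427, -0.009,  0.128]), array([ 0.467, -0.018,  0.128]), array([ 0.49 , -0.201,  0.128]), array([ 0.436, -0.216,  0.128])]
red sd corners [array([ 0.428, -0.009,  0.125]), array([ 0.501, -0.018,  0.125]), array([ 0.488, -0.212,  0.125]), array([ 0.426, -0.216,  0.125])]
grey sd [array([0.451, 0.379, 0.125]), array([0.523, 0.375, 0.125]), array([0.512, 0.105, 0.125]), array([0.445, 0.111, 0.125])]
[[-2.26584306e-04  9.68071410e-01  2.50674479e-01  7.16325446e-02]
 [ 9.99999969e-01  2.45860094e-04 -4.55803444e-05  2.02054051e-04]
 [-1.05755879e-04  2.50674461e-01 -9.68071435e-01 -1.71788844e-01]
 [ 0.00000000e+00  0.00000000e+00  0.00000000e+00  1.00000000e+00]] [[375.21776885   0.         278.68035736]
 [  0.         375.21776885 208.37144944]
 [  0.           0.           1.        ]]
[[-0.9   0.44 -0.  ]
 [ 0.44  0.9  -0.  ]
 [-0.   -0.   -1.  ]]
```

>>> {"method": "jog_arm", "body": {
  "series": [
    [0,1.75,-3.9,1.5,-0.14],
    [0,1.75,-3.9,1.5,-0.14],
    [0,1.75,-3.9,1.5,-0.14],
    [0,1.75,-3.9,1.5,-0.14],
    [0,1.75,-3.9,1.5,-0.14],
    [0,1.75,-3.9,1.5,-0.14],
    [0,1.75,-3.9,1.5,-0.14],
    [0,1.75,-3.9,1.5,-0.14],
    [0,0,0,0,0]
  ],
  "force": 30
}}

```text
t: 1.27
tcp_pos: [0.4288, 0.268, 0.3348]
ee_rot: [2.235, 2.206, 0.003]
contact_force: [-0.6, 0.8, -0.7]
finger_gap: 0.079
gripper_force: 0.0
```

Run:
```python
from h import *
i,K,W,c=cam('wrist'); np.savez('g',K=K,W=W,i=i)
cv2.imwrite('pics/w1.png',cv2.resize(i,(800,600),interpolation=cv2.INTER_CUBIC)); print(arm.read_state()['q'].round(2))
```

```text
[-0.91  0.31  0.4   1.74 -0.13  1.11 -0.48]
```

View pics/w1.png

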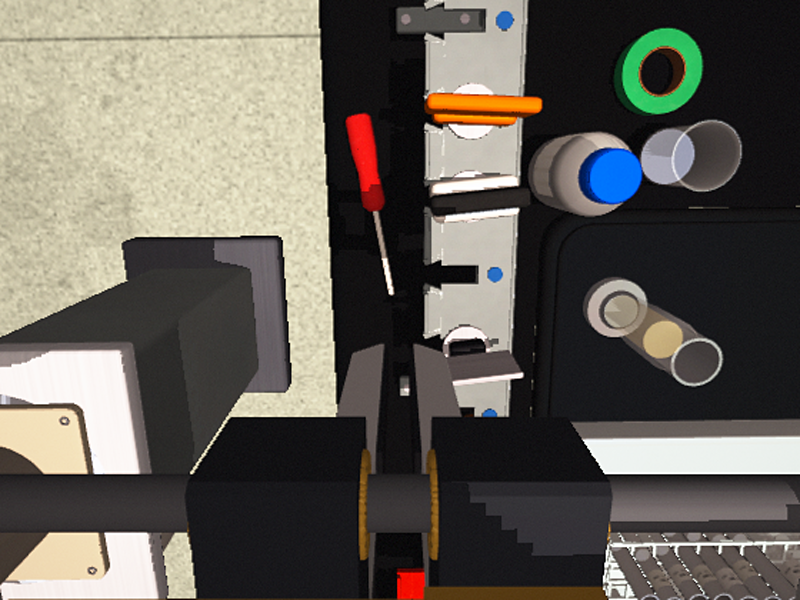

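Dots at (505,20), (495,274), (490,414); slot mouth edge at column 425, slot end about 477 (row 274); the scraper/squeegee next to the third dot spans rows 328–385.

Run:
```python
from h import *
g=np.load('g.npz');K,W=g['K'],g['W']
f=lambda u,v,z=.125: pix2(K,W,u*.7,v*.7,z).round(4)[:2]
i=g['i'].astype(int)
m=((i[...,0]>150)&(i[...,2]<90)&(i[...,0]-i[...,1]>60)).astype(np.uint8)
n,l,st,ce=cv2.connectedComponentsWithStats(m)
for k in range(1,n):
    if st[k,4]>15: print('blue',(ce[k]/.7).round(),st[k],pix2(K,W,*ce[k],.125).round(4))
print('front',f(426,60),f(426,150),f(426,240),f(424,300)); print('back top',f(527,60),f(510,400))
print('slot mid end',f(478,274),f(478,266),f(478,283),f(425,274))
print('nb3 head corners z.188',f(450,358,.188),f(452,385,.188),f(514,350,.188),f(523,377,.188),'collar',f(466,342,.129))
print('orange',f(426,104,.188),f(542,104,.188),'sqg',f(430,190,.188),f(528,195,.188))
print('screwdriver',f(358,115,.01),f(390,293,.01))
```

```text
blue [504.  19.] [348   8  11  12 110] [0.5012 0.4271 0.125 ]
blue [614. 175.] [ 412  104   37   39 1148] [0.5816 0.3274 0.125 ]
blue [495. 274.] [342 187  10  10  78] [0.5005 0.2586 0.125 ]
blue [489. 412.] [338 287  10   4  31] [0.4999 0.1484 0.125 ]
front [0.4506 0.4034] [0.4506 0.3461] [0.4506 0.284 ] [0.4491 0.2397]
back top [0.5173 0.4026] [0.5155 0.1587]
slot mid end [0.4884 0.2587] [0.4882 0.2646] [0.4885 0.252 ] [0.4498 0.2592]
nb3 head corners z.188 [0.4623 0.2181] [0.4638 0.1997] [0.5026 0.2229] [0.5091 0.2045] collar [0.4801 0.208 ]
orange [0.4472 0.3701] [0.5124 0.3692] sqg [0.4495 0.3226] [0.5069 0.319 ]
screwdriver [0.397  0.3784] [0.4223 0.2167]
```

>>> {"method": "jog_arm", "body": {
  "series": [
    [0,0,-5,0,0],
    [0,0,-6,0,0],
    [0,0,-6,0,0],
    [0,0,-6,0,0],
    [0,0,-6,0,0],
    [0,0,-5,0,0],
    [0,0,-2,0,0],
    [0,0,0,0,0]
  ]
}}

```text
t: 2.33
tcp_pos: [0.4266, -0.0886, 0.333]
ee_rot: [-2.228, -2.213, 0.001]
contact_force: [-0.3, 0.1, 0.1]
finger_gap: 0.006
gripper_force: 0.0
```

Run:
```python
from h import *
i,K,W,c=cam('wrist'); np.savez('r',K=K,W=W,i=i)
cv2.imwrite('pics/w2.png',cv2.resize(i,(800,600),interpolation=cv2.INTER_CUBIC)); print(arm.read_state()['q'].round(2))
```

```text
[-0.35  0.21  0.6   1.91 -0.13  1.07  0.3 ]
```

View pics/w2.png

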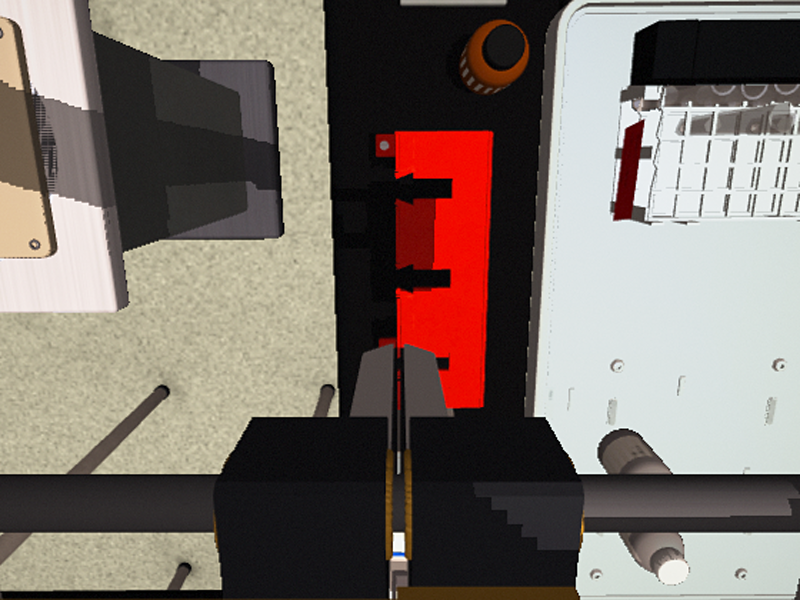

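Red slots at rows 188, 278, 363, ends at column ~450, front edge at column 396; amber bottle at (495,57).

Run:
```python
from h import *
g=np.load('r.npz');K,W=g['K'],g['W']
f=lambda u,v,z=.125: pix2(K,W,u*.7,v*.7,z).round(4)[:2]
print('ends',f(451.5,188),f(450.5,278.5),f(448.5,363.5)); print('front',f(396,145),f(397,310)); print('back',f(493,131),f(484,407))
print('amber',f(495,57,.08)); print(R.from_rotvec(arm.read_state()['ee_rot']).as_matrix().round(3).tolist())
```

```text
ends [ 0.4649 -0.036 ] [ 0.4653 -0.1004] [ 0.465  -0.1662]
front [ 0.4266 -0.007 ] [ 0.4264 -0.1239]
back [0.4924 0.0017] [ 0.493  -0.2022]
amber [0.4995 0.0557]
[[0.005, 1.0, -0.001], [1.0, -0.005, 0.001], [0.001, -0.001, -1.0]]
```

>>> {"method": "jog_arm", "body": {
  "series": [
    [0,0.4,-5,0,0],
    [0,0.4,-6,0,0],
    [0,0.4,-6,0,0],
    [0,0.4,-6,0,0],
    [0,0.4,-3,0,0],
    [0,0,-1,0,0],
    [0,0,0,0,0]
  ]
}}

```text
t: 3.25
tcp_pos: [0.4474, -0.3568, 0.3329]
ee_rot: [-2.225, -2.216, -0.001]
contact_force: [-0.5, -0.3, 0.1]
finger_gap: 0.004
gripper_force: 0.0
```

Run:
```python
from h import *
i,K,W,c=cam('wrist'); np.savez('s',K=K,W=W,i=i)
cv2.imwrite('pics/w3.png',cv2.resize(i,(800,600),interpolation=cv2.INTER_CUBIC)); print(arm.read_state()['q'].round(2))
```

```text
[ 0.21  0.46  0.64  1.58 -0.29  1.2   0.91]
```

View pics/w3.png

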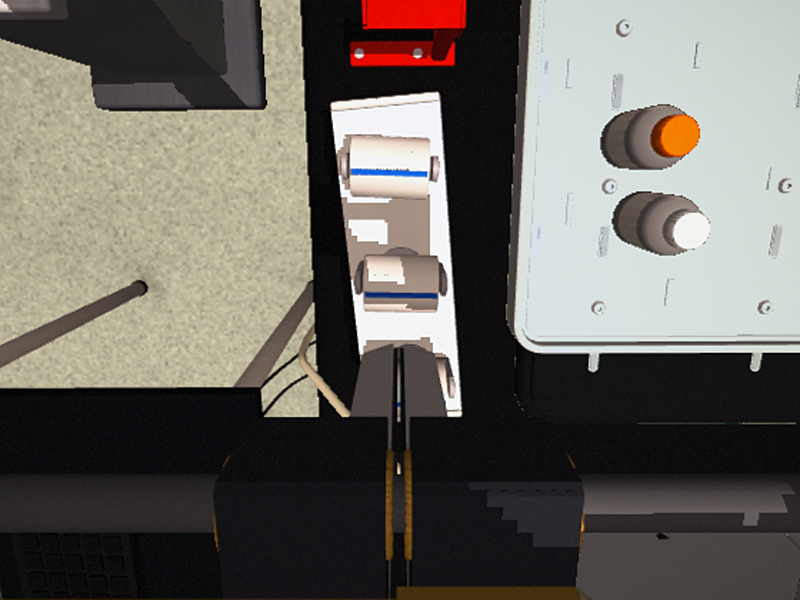

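Rollers 1 and 2 at (390,166) and (401,283); third is hidden behind the fingers. Stand yawed slightly. Step further for a view of all three.

>>> {"method": "jog_arm", "body": {
  "series": [
    [0,0.1,-5,0,0],
    [0,0.1,-5,0,0],
    [0,0.1,-4,0,0],
    [0,0,0,0,0],
    [0,0,0,0,0]
  ]
}}

```text
t: 3.92
tcp_pos: [0.4509, -0.4962, 0.3334]
ee_rot: [-2.225, -2.217, -0.003]
contact_force: [0.3, -0.2, 0.2]
finger_gap: 0.008
gripper_force: 0.0
```

Run:
```python
from h import *
i,K,W,c=cam('wrist'); np.savez('s2',K=K,W=W,i=i)
r=i[0:290,195:360]; print(r.shape)
cv2.imwrite('pics/w4.png',cv2.resize(r,None,fx=2,fy=2,interpolation=cv2.INTER_CUBIC))
```

```text
(290, 165, 3)
```

View pics/w4.png

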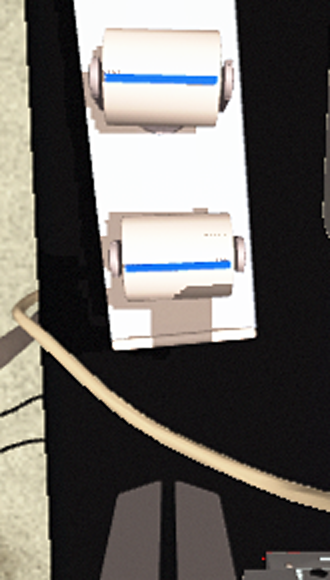

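Tool 2 (crop): roller ends at (103,77)/(221,78), arms at (97,78)/(229,80); tool 3: ends at (122,257)/(232,255), arms (115,258)/(239,253).

Run:
```python
from h import *
g=np.load('s2.npz');K,W=g['K'],g['W']
f=lambda u,v,z=.158: pix2(K,W,u/2+195,v/2,z).round(4)[:2]
def show(n,a,b,f): 
    a,b=f(*a),f(*b); print(n,a,b,'mid',(a+b)/2,'len',np.linalg.norm(b-a).round(4),'yaw',np.arctan2(*(b-a)[::-1]).round(3))
show('t2',(103,77),(221,78.5),f); show('t2arm',(90,78),(235,80),f)
show('t3',(122,257),(232,255),f); show('t3arm',(108,258),(245,253),f)
g2=np.load('s.npz');K2,W2=g2['K'],g2['W']
h=lambda u,v,z=.158: pix2(K2,W2,u*.7,v*.7,z).round(4)[:2]
show('t1',(349,165),(431,168),h); show('t1arm',(339,165),(440,168),h)
show('t2',(363,283),(438,283),h); show('t2arm',(355,281),(448,278),h)
print('stand',f(113,349,.115),f(256,337,.115),h(331,110,.115),h(440,101,.115))
```

```text
t2 [ 0.425  -0.3631] [ 0.4755 -0.3639] mid [ 0.45025 -0.3635 ] len 0.0505 yaw -0.016
t2arm [ 0.4194 -0.3634] [ 0.4815 -0.3645] mid [ 0.45045 -0.36395] len 0.0621 yaw -0.018
t3 [ 0.4317 -0.4385] [ 0.4815 -0.4378] mid [ 0.4566  -0.43815] len 0.0498 yaw 0.014
t3arm [ 0.4253 -0.439 ] [ 0.4874 -0.437 ] mid [ 0.45635 -0.438  ] len 0.0621 yaw 0.032
t1 [ 0.4178 -0.2877] [ 0.4693 -0.2898] mid [ 0.44355 -0.28875] len 0.0515 yaw -0.041
t1arm [ 0.4115 -0.2877] [ 0.475  -0.2898] mid [ 0.44325 -0.28875] len 0.0635 yaw -0.033
t2 [ 0.425  -0.3637] [ 0.4748 -0.364 ] mid [ 0.4499  -0.36385] len 0.0498 yaw -0.006
t2arm [ 0.4197 -0.3624] [ 0.4813 -0.3606] mid [ 0.4505 -0.3615] len 0.0616 yaw 0.029
stand [ 0.4236 -0.4875] [ 0.4985 -0.4815] [ 0.4025 -0.2512] [ 0.4775 -0.2457]
```

>>> {"method": "jog_arm", "body": {
  "series": [
    [0,0.3,0,-5,0],
    [0,0.3,0,-5,0],
    [0,0,0,-4,0],
    [0,0,0,0,0],
    [0,0,0,0,0]
  ]
}}

```text
t: 4.6
tcp_pos: [0.4568, -0.4987, 0.1956]
ee_rot: [2.225, 2.214, 0.0]
contact_force: [-0.4, -0.8, 2.0]
finger_gap: 0.007
gripper_force: 0.0
```

>>> {"method": "jog_arm", "body": {
  "series": [
    [0,0,0,-1.1,0],
    [0,0,0,0,0],
    [0,0,0,0,0]
  ]
}}

```text
t: 4.97
tcp_pos: [0.4558, -0.4989, 0.183]
ee_rot: [2.228, 2.214, 0.0]
contact_force: [0.2, 0.2, -0.4]
finger_gap: 0.008
gripper_force: 0.0
```

>>> {"method": "jog_arm", "body": {
  "series": [
    [0,0,3,0.05,0],
    [0,0,4,0,0],
    [0,-0.2,3,0,0],
    [0,0,0,0,0]
  ]
}}

```text
t: 5.48
tcp_pos: [0.4546, -0.3962, 0.1834]
ee_rot: [-2.225, -2.217, -0.003]
contact_force: [0.2, -0.0, -0.1]
finger_gap: 0.008
gripper_force: 0.0
```

Run:
```python
from h import *
L=[cam('wrist') for _ in range(4)]
s=arm.read_state(); print(s['t'],s['tcp_pos'].round(4),s['contact_force'].round(1))
for a,b in zip(L,L[1:]): print(np.abs(a[0].astype(int)-b[0]).sum(2).__gt__(60).sum())
d=(np.abs(L[0][0].astype(int)-L[3][0]).sum(2)>60); print(np.argwhere(d).min(0) if d.any() else 0,np.argwhere(d).max(0) if d.any() else 0)
np.save('spin3',np.array([l[0] for l in L]))
cv2.imwrite('pics/w5.png',np.hstack([L[0][0],L[3][0]])[:, :].__getitem__((slice(None,None,1),slice(None))) if 0 else cv2.resize(np.hstack([L[0][0],L[3][0]]),(800,300)))
```

```text
5.675 [ 0.4535 -0.4002  0.1833] [-0.3 -0.7 -0.4]
16333
12562
8798
[0 0] [419 559]
```

View pics/w5.png

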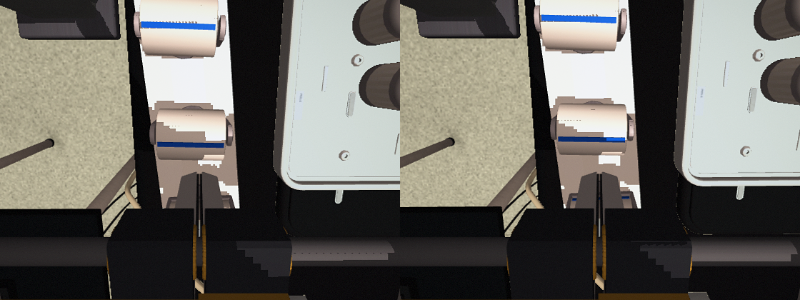

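Right image shows a blue line on tool 3 at (630,197), absent in the left one, so it may be still turning; I check with the fixed side camera.

Run:
```python
from h import *
L=[cam('side') for _ in range(4)]
K,W=L[0][1],L[0][2]
for n,p in dict(t1=(.4435,-.2888,.165),t2=(.4502,-.3635,.165),t3=(.4565,-.438,.165)).items():
    u,v=map(int,proj(K,W,p)); w=[l[0][v-12:v+13,u-18:u+19].astype(int) for l in L]
    print(n,u,v,[int((np.abs(a-b).sum(2)>40).sum()) for a,b in zip(w,w[1:])])
cv2.imwrite('pics/w6.png',np.hstack([cv2.resize(l[0][250:360,210:300],None,fx=2.2,fy=4,interpolation=cv2.INTER_CUBIC) for l in L]))
print(arm.read_state()['t'])
```

```text
t1 243 275 [5, 1, 0]
t2 250 296 [0, 0, 10]
t3 258 319 [121, 86, 48]
5.875
```

View pics/w6.png

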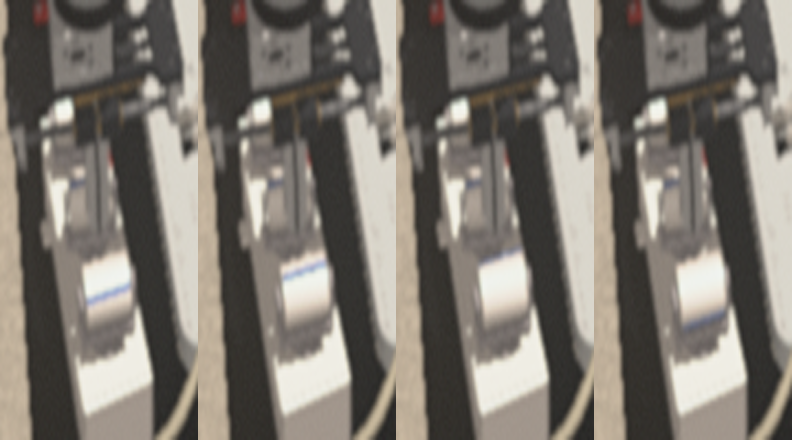

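T3's line moves from frame to frame 0.4 s after the stroke: tool 3 runs freely. Now T2.

>>> {"method": "jog_arm", "body": {
  "series": [
    [0,-0.2,3.5,0,0],
    [0,-0.1,4,0,0],
    [0,0,0,0,0]
  ]
}}

```text
t: 6.25
tcp_pos: [0.4512, -0.3206, 0.1828]
ee_rot: [-2.223, -2.217, -0.003]
contact_force: [-0.0, 0.3, 0.4]
finger_gap: 0.005
gripper_force: 0.0
```

```bash
cat >> h.py <<'E'
def spin():
    L=[cam('side') for _ in range(5)]; K,W=L[0][1],L[0][2]
    for n,p in dict(t1=(.4435,-.2888,.165),t2=(.4502,-.3635,.165),t3=(.4565,-.438,.165)).items():
        u,v=map(int,proj(K,W,p)); w=[l[0][v-12:v+13,u-18:u+19].astype(int) for l in L]
        print(n,[int((np.abs(a-b).sum(2)>40).sum()) for a,b in zip(w,w[1:])])
        # row of the bluest pixels near the roller
        for q in w: m=(q[...,0]-q[...,2]>25); print('  blue n,row',int(m.sum()), np.argwhere(m).mean(0).round(1) if m.any() else '')
    s=arm.read_state(); print(s['t'],s['tcp_pos'].round(4)); return L
E
python3 - <<'E'
from h import *
L=spin()
np.save('t2',np.array([l[0] for l in L]))
E
```

```text
t1 [9, 20, 13, 4]
  blue n,row 0 
  blue n,row 0 
  blue n,row 0 
  blue n,row 0 
  blue n,row 0 
t2 [21, 20, 0, 0]
  blue n,row 18 [15.4 18.9]
  blue n,row 17 [15.4 18.6]
  blue n,row 18 [15.3 18.2]
  blue n,row 20 [15.2 18.8]
  blue n,row 18 [15.1 19.6]
t3 [87, 34, 23, 85]
  blue n,row 18 [ 9.8 17.8]
  blue n,row 0 
  blue n,row 0 
  blue n,row 0 
  blue n,row 12 [19.6 18.4]
6.5 [ 0.4504 -0.3251  0.183 ]
```

T2's line stands still right after the stroke: tool 2 drags. Now T1.

>>> {"method": "jog_arm", "body": {
  "series": [
    [0,-0.3,3.5,0,0],
    [0,-0.3,4,0,0],
    [0,0,0,0,0]
  ]
}}

```text
t: 6.88
tcp_pos: [0.4447, -0.2464, 0.1827]
ee_rot: [-2.224, -2.216, -0.001]
contact_force: [0.7, -0.3, 0.2]
finger_gap: 0.005
gripper_force: 0.0
```

Run:
```python
from h import *
L=spin()
c=[l[0][225:345,200:300] for l in L]; s0=cv2.resize(cv2.imread('pics/side0.png'),(560,420))[225:345,200:300]
cv2.imwrite('pics/w7.png',np.hstack([cv2.resize(x,None,fx=2.5,fy=4,interpolation=cv2.INTER_CUBIC) for x in [s0,c[0],c[-1]]]))
```

```text
t1 [12, 0, 2, 0]
  blue n,row 11 [16.5 17.9]
  blue n,row 11 [16.4 18.3]
  blue n,row 13 [16.2 18.8]
  blue n,row 13 [16.2 18.4]
  blue n,row 13 [16.2 18.4]
t2 [2, 0, 0, 0]
  blue n,row 19 [15.2 19.2]
  blue n,row 19 [15.2 19.2]
  blue n,row 19 [15.2 19.2]
  blue n,row 19 [15.2 19.2]
  blue n,row 19 [15.2 19.2]
t3 [111, 101, 93, 81]
  blue n,row 19 [17.6 18.3]
  blue n,row 23 [14.5 18.3]
  blue n,row 26 [11.8 18. ]
  blue n,row 12 [ 9.7 17. ]
  blue n,row 0 
7.125 [ 0.4446 -0.2503  0.183 ]
```

View pics/w7.png

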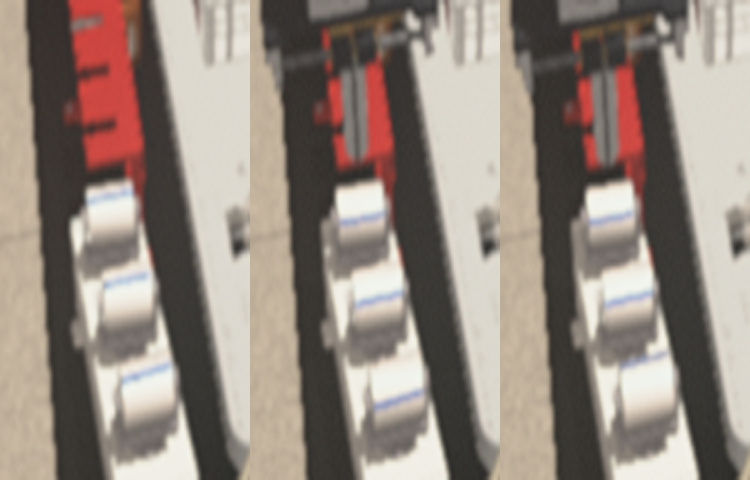

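T1 and T2 lines stand still (drag), T3 keeps turning (free). I give T1 and T2 a second stroke to be sure of the quarter turn.

>>> {"method": "jog_arm", "body": {
  "series": [
    [0,0,-1,2.5,0],
    [0,0.3,-5.5,1,0],
    [0,0.4,-5.5,0,0],
    [0,0,-3,-1,0],
    [0,0,0,-2.5,0],
    [0,0,0,0,0],
    [0,-0.2,3.5,0,0],
    [0,-0.1,4,0,0],
    [0,-0.2,3.5,0,0],
    [0,-0.2,4,0,0],
    [0,0,0,0,0]
  ]
}}

```text
t: 8.5
tcp_pos: [0.4454, -0.2454, 0.1837]
ee_rot: [-2.222, -2.219, -0.003]
contact_force: [0.4, -0.2, 0.3]
finger_gap: 0.003
gripper_force: 0.0
```

Run:
```python
from h import *
spin()
```

```text
t1 [12, 8, 2, 0]
  blue n,row 0 
  blue n,row 0 
  blue n,row 0 
  blue n,row 0 
  blue n,row 0 
t2 [1, 1, 0, 0]
  blue n,row 0 
  blue n,row 0 
  blue n,row 0 
  blue n,row 0 
  blue n,row 0 
t3 [54, 40, 33, 14]
  blue n,row 19 [10.3 17.4]
  blue n,row 17 [ 9.5 17.5]
  blue n,row 4 [ 9.5 14. ]
  blue n,row 0 
  blue n,row 0 
8.75 [ 0.4448 -0.2501  0.1834]
```

>>> {"method": "jog_arm", "body": {
  "series": [
    [0.88,0,0,3.5,0],
    [0.88,-0.1,-2,0,0],
    [0.88,0,-1.9,0,0],
    [0.88,0,0,0,0],
    [0.88,0,0,0,0],
    [0.88,0,0,0,0],
    [0.88,0,0,0,0],
    [0.88,0,0,0,0]
  ]
}}

```text
t: 9.75
tcp_pos: [0.4438, -0.2873, 0.218]
ee_rot: [-2.227, -2.215, -0.0]
contact_force: [-0.1, 0.6, -0.3]
finger_gap: 0.82
gripper_force: 0.0
```

Now down 7.8 cm, close, and lift.

>>> {"method": "jog_arm", "body": {
  "series": [
    [0.88,0,-0.1,-3.8,0],
    [0.88,0,0,-4,0],
    [0.88,0,0,0,0],
    [0.5,0,0,0,0],
    [0.4,0,0,0,0],
    [0.4,0,0,0,0],
    [0.4,0,0,0,0]
  ],
  "force": 35
}}

```text
t: 10.62
tcp_pos: [0.4431, -0.2893, 0.1413]
ee_rot: [2.229, 2.213, -0.0]
contact_force: [-3.5, 0.4, 6.3]
finger_gap: 0.642
gripper_force: 34.9
```

>>> {"method": "jog_arm", "body": {
  "series": [
    [0.4,0,0,3,0],
    [0.4,0,0,5,0],
    [0.4,0,0,4.5,0],
    [0.4,0,0,0,0]
  ]
}}

```text
t: 11.12
tcp_pos: [0.4454, -0.2899, 0.2681]
ee_rot: [2.223, 2.21, 0.004]
contact_force: [0.0, -0.2, -4.7]
finger_gap: 0.636
gripper_force: 34.9
```

>>> {"method": "jog_arm", "body": {
  "series": [
    [0.4,-2.2,2,0,0],
    [0.4,-2.3,4.5,0,0],
    [0.4,0,5,0,0],
    [0.4,0,4.5,0,0],
    [0.4,0,3,0,0],
    [0.4,0,0,0,0],
    [0.4,0,0,0,0]
  ]
}}

```text
t: 12.0
tcp_pos: [0.3982, -0.099, 0.2644]
ee_rot: [-2.228, -2.214, 0.002]
contact_force: [0.6, -0.2, -4.0]
finger_gap: 0.637
gripper_force: 34.9
```

>>> {"method": "jog_arm", "body": {
  "series": [
    [0.4,0,-0.1,-4,0],
    [0.4,0,0,-4,0],
    [0.4,0,0,-2,0],
    [0.4,0,0,0,0],
    [0.4,0,0,0,0]
  ]
}}

```text
t: 12.62
tcp_pos: [0.3992, -0.1007, 0.1655]
ee_rot: [2.229, 2.212, 0.0]
contact_force: [-0.3, 0.7, -4.3]
finger_gap: 0.638
gripper_force: 34.9
```

>>> {"method": "jog_arm", "body": {
  "series": [
    [0.4,2,0,0,0],
    [0.4,2,0,0,0],
    [0.4,1.9,0,0,0],
    [0.4,0,0,0,0],
    [0.4,0,0,0,0]
  ]
}}

```text
t: 13.25
tcp_pos: [0.4576, -0.0998, 0.1655]
ee_rot: [2.228, 2.214, 0.001]
contact_force: [0.8, -0.1, -4.8]
finger_gap: 0.634
gripper_force: 34.9
```

Run:
```python
from h import *
i,K,W,c=cam('wrist'); s=cam('side')[0]
cv2.imwrite('pics/w8.png',np.hstack([cv2.resize(i,(540,405)),cv2.resize(s[210:310,190:255],(260,405),interpolation=cv2.INTER_CUBIC)]))
```

```text
(no output)
```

View pics/w8.png

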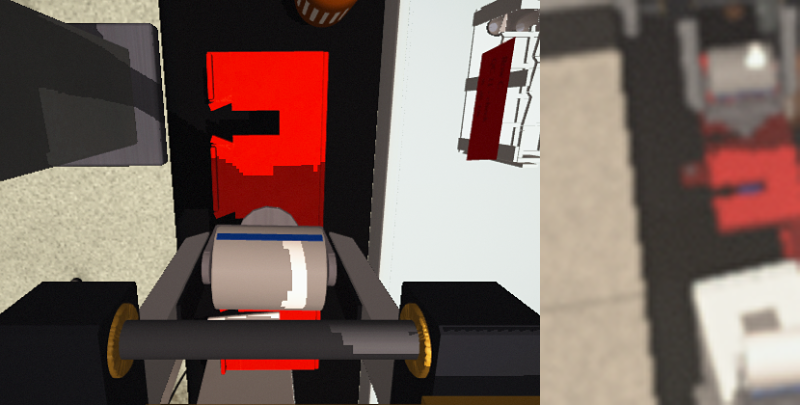

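The tool sits over the middle slot, no contact force. Lower and release.

>>> {"method": "jog_arm", "body": {
  "series": [
    [0.4,0,0,-0.8,0],
    [0.4,0,0,-0.6,0],
    [0.4,0,0,0,0],
    [0.4,0,0,0,0]
  ]
}}

```text
t: 13.85
tcp_pos: [0.4573, -0.0995, 0.151]
ee_rot: [-2.228, -2.214, -0.0]
contact_force: [-1.8, 1.5, 3.8]
finger_gap: 0.634
gripper_force: 34.9
```

>>> {"method": "jog_arm", "body": {
  "series": [
    [0.88,0,0,0,0],
    [0.88,0,0,0,0],
    [0.88,0,0,0,0],
    [0.88,0,0,4,0],
    [0.88,0,0,4,0],
    [0.88,-0.1,-5,0,0],
    [0.88,-0.2,-6,0,0],
    [0.88,-0.2,-6,0,0],
    [0.88,-0.2,-6,0,0],
    [0.88,0,-3.4,0,0],
    [0.88,0,0,0,0],
    [0.88,0,0,0,0]
  ]
}}

```text
t: 15.35
tcp_pos: [0.4508, -0.3625, 0.2306]
ee_rot: [-2.227, -2.214, -0.001]
contact_force: [0.2, 1.1, 0.9]
finger_gap: 0.881
gripper_force: 0.0
```

Run:
```python
from h import *
i,K,W,c=cam('wrist'); s=cam('side'); S=s[0]
print(proj(s[1],s[2],(.458,-.1,.16)))
cv2.imwrite('pics/w9.png',np.hstack([cv2.resize(i,(540,405)),cv2.resize(S[190:310,190:260],(260,405),interpolation=cv2.INTER_CUBIC)]))
```

```text
(np.float64(240.19915803662127), np.float64(232.801498729804))
```

View pics/w9.png

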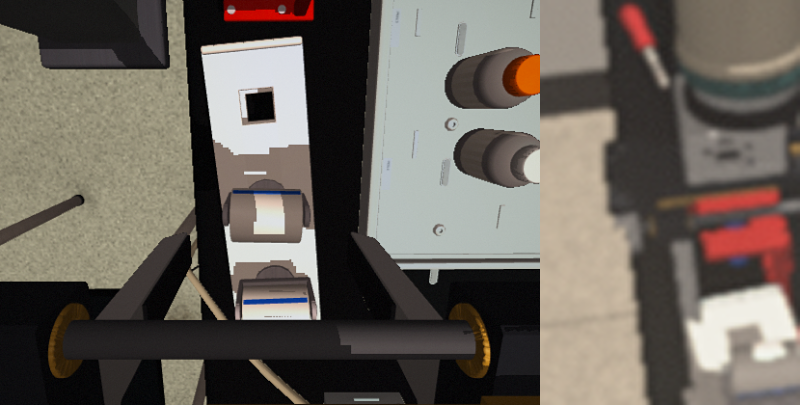

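I've now viewed 11 pictures, one over the limit of 10, so from here I use numbers only. The last view shows tool 2 at (265,216), which matches its computed place under the gripper. Now to grasp it.

>>> {"method": "jog_arm", "body": {
  "series": [
    [0.88,0,-0.1,-4.5,0],
    [0.88,0,0,-4.5,0],
    [0.88,0,0,0,0],
    [0.4,0,0,0,0],
    [0.4,0,0,0,0],
    [0.4,0,0,0,0],
    [0.4,0,0,0,0]
  ],
  "force": 35
}}

```text
t: 16.32
tcp_pos: [0.4501, -0.3655, 0.1426]
ee_rot: [2.228, 2.213, -0.001]
contact_force: [-3.1, 0.8, 7.0]
finger_gap: 0.636
gripper_force: 35.0
```

>>> {"method": "jog_arm", "body": {
  "series": [
    [0.4,0,0,3,0],
    [0.4,0,0,5,0],
    [0.4,0,0,4.5,0],
    [0.4,-2,2,0,0],
    [0.4,-2.5,4.5,0,0],
    [0.4,-0.5,5,0,0],
    [0.4,0,5,0,0],
    [0.4,0,3.4,0,0],
    [0.4,0,0,0,0],
    [0.4,0,0,0,0]
  ]
}}

```text
t: 17.58
tcp_pos: [0.4009, -0.1662, 0.2664]
ee_rot: [2.227, 2.214, 0.001]
contact_force: [0.1, -0.3, -4.6]
finger_gap: 0.64
gripper_force: 35.0
```

>>> {"method": "jog_arm", "body": {
  "series": [
    [0.4,0,0,-4,0],
    [0.4,0,0,-4,0],
    [0.4,0,0,-1.9,0],
    [0.4,0,0,0,0],
    [0.4,0,0,0,0]
  ]
}}

```text
t: 18.2
tcp_pos: [0.4013, -0.1669, 0.1677]
ee_rot: [2.229, 2.212, 0.001]
contact_force: [0.8, 0.3, -3.8]
finger_gap: 0.634
gripper_force: 35.0
```

Collar at about 0.140. Slide in 5.7 cm.

>>> {"method": "jog_arm", "body": {
  "series": [
    [0.4,2,0,0,0],
    [0.4,2,0,0,0],
    [0.4,1.7,0,0,0],
    [0.4,0,0,0,0],
    [0.4,0,0,0,0]
  ]
}}

```text
t: 18.82
tcp_pos: [0.4576, -0.1659, 0.1675]
ee_rot: [2.228, 2.213, 0.001]
contact_force: [0.0, 0.3, -3.8]
finger_gap: 0.634
gripper_force: 35.0
```

>>> {"method": "jog_arm", "body": {
  "series": [
    [0.4,0,0,-0.8,0],
    [0.4,0,0,-0.7,0],
    [0.4,0,0,0,0],
    [0.4,0,0,0,0]
  ]
}}

```text
t: 19.32
tcp_pos: [0.4574, -0.1656, 0.1522]
ee_rot: [-2.228, -2.214, -0.001]
contact_force: [-2.7, 1.4, 4.5]
finger_gap: 0.636
gripper_force: 35.0
```

>>> {"method": "jog_arm", "body": {
  "series": [
    [0.88,0,0,0,0],
    [0.88,0,0,0,0],
    [0.88,0,0,0,0],
    [0.88,0,0,4,0],
    [0.88,0,0,4,0],
    [0.88,0,-5,0,0],
    [0.88,0,-6,0,0],
    [0.88,0,-6,0,0],
    [0.88,0,-6,0,0],
    [0.88,0,-4.2,0,0],
    [0.88,0,0,0,0],
    [0.88,0,0,0,0]
  ]
}}

```text
t: 20.82
tcp_pos: [0.4578, -0.4366, 0.2314]
ee_rot: [-2.227, -2.214, -0.001]
contact_force: [-0.1, 0.5, -0.5]
finger_gap: 0.879
gripper_force: 0.0
```

>>> {"method": "jog_arm", "body": {
  "series": [
    [0.88,-0.1,0,-4.5,0],
    [0.88,0,0,-4.6,0],
    [0.88,0,0,0,0],
    [0.4,0,0,0,0],
    [0.4,0,0,0,0],
    [0.4,0,0,0,0],
    [0.4,0,0,0,0]
  ],
  "force": 35
}}

```text
t: 21.7
tcp_pos: [0.4563, -0.4383, 0.1429]
ee_rot: [2.227, 2.214, -0.0]
contact_force: [-3.2, 1.0, 7.2]
finger_gap: 0.638
gripper_force: 34.9
```

>>> {"method": "jog_arm", "body": {
  "series": [
    [0.4,0,0,3,0],
    [0.4,0,0,5,0],
    [0.4,0,0,5,0],
    [0.4,-1.5,2,0,0],
    [0.4,-2,4.5,0,0],
    [0.4,-2,5,0,0],
    [0.4,0,5.5,0,0],
    [0.4,0,5.5,0,0],
    [0.4,0,5.5,0,0],
    [0.4,0,5.5,0,0],
    [0.4,0,5,0,0],
    [0.4,0,5,0,0],
    [0.4,0,5,0,0],
    [0.4,0,5,0,0],
    [0.4,0,3,0,0],
    [0.4,0,0,0,0]
  ]
}}

```text
t: 23.7
tcp_pos: [0.4013, 0.13, 0.271]
ee_rot: [-2.222, -2.22, -0.001]
contact_force: [0.6, -0.8, -3.9]
finger_gap: 0.637
gripper_force: 34.8
```

>>> {"method": "jog_arm", "body": {
  "series": [
    [0.4,0.6,1.5,0,0],
    [0.4,0.3,0.2,-3,0],
    [0.4,0,0,-4,0],
    [0.4,0,0,-3.2,0],
    [0.4,0,0,0,0],
    [0.4,0,0,0,0]
  ]
}}

```text
t: 24.45
tcp_pos: [0.412, 0.1443, 0.1699]
ee_rot: [2.229, 2.213, 0.003]
contact_force: [-0.0, -0.4, -3.0]
finger_gap: 0.641
gripper_force: 34.8
```

>>> {"method": "jog_arm", "body": {
  "series": [
    [0.4,0,0.25,-0.2,0],
    [0.4,0,0,0,0],
    [0.4,2,0,0,0],
    [0.4,2.5,0,0,0],
    [0.4,2.4,0,0,0],
    [0.4,0,0,0,0],
    [0.4,0,0,0,0]
  ]
}}

```text
t: 25.32
tcp_pos: [0.4788, 0.1469, 0.167]
ee_rot: [-2.228, -2.215, 0.0]
contact_force: [0.4, -0.1, -2.6]
finger_gap: 0.64
gripper_force: 34.9
```

Run:
```python
from h import *
i,K,W,c=cam('wrist'); np.savez('c',K=K,W=W,i=i); i=i.astype(int)
m=((i[...,0]>120)&(i[...,2]<90)&(i[...,0]-i[...,1]>50)).astype(np.uint8)
n,l,st,ce=cv2.connectedComponentsWithStats(m)
for k in range(1,n):
    if st[k,4]>15: print(ce[k].round(),st[k],pix2(K,W,*ce[k],.125).round(4))
print('expect seat px',proj(K,W,(.481,.147,.125)),'dot B',proj(K,W,(.5005,.2586,.125)))
```

```text
[316.  32.] [307  22  20  22 363] [0.5002 0.2591 0.125 ]
[277. 254.] [223 249 110  11 796] [0.4788 0.1353 0.125 ]
expect seat px (np.float64(280.73929346991184), np.float64(235.60450662724168)) dot B (np.float64(316.84524442870566), np.float64(33.548368107420686))
```

Dot B re-measures at (0.500, 0.259), confirming the slot. Lower into it.

>>> {"method": "jog_arm", "body": {
  "series": [
    [0.4,0.2,0,-0.8,0],
    [0.4,0,0,-0.7,0],
    [0.4,0,0,0,0],
    [0.4,0,0,0,0]
  ]
}}

```text
t: 25.88
tcp_pos: [0.4815, 0.1472, 0.1524]
ee_rot: [-2.227, -2.215, -0.001]
contact_force: [-1.8, 0.8, 4.4]
finger_gap: 0.634
gripper_force: 34.9
```

>>> {"method": "jog_arm", "body": {
  "series": [
    [0.88,0,0,0,0],
    [0.88,0,0,0,0],
    [0.88,0,0,0,0],
    [0.88,0,0,4,0],
    [0.88,-0.5,0,5,0],
    [0.88,-2,0,5,0],
    [0.88,-2,-5,3,0],
    [0.88,-1,-6,0,0],
    [0.88,0,-6,0,0],
    [0.88,0,-6,0,0],
    [0.88,0,-6,0,0],
    [0.88,0,-6,0,0],
    [0.88,0,-4,0,0],
    [0.88,0,0,0,0],
    [0.88,0,0,0,0]
  ]
}}

```text
t: 27.75
tcp_pos: [0.4266, -0.2423, 0.3217]
ee_rot: [-2.227, -2.214, -0.001]
contact_force: [-0.1, 0.2, 0.1]
finger_gap: 0.879
gripper_force: 0.0
```

Run:
```python
from h import *
i,K,W,c=cam('wrist'); np.savez('e',K=K,W=W,i=i)
def chk(i,K,W,p,nm):
    # silhouette of the light roller about its expected place
    h=[proj(K,W,(p[0]+dx,p[1]+dy,.168)) for dx in(-.045,.045) for dy in(-.03,.03)]
    u0,u1=int(min(a[0] for a in h)),int(max(a[0] for a in h)); v0,v1=max(0,int(min(a[1] for a in h))),int(max(a[1] for a in h))
    s=i[v0:v1,u0:u1].astype(int); m=((s.min(2)>60)&(s.max(2)-s.min(2)<60)).astype(np.uint8)
    n,l,st,ce=cv2.connectedComponentsWithStats(m)
    if n>1:
        k=1+st[1:,4].argmax(); b=st[k]; print(nm,(u0,v0,u1,v1),b,pix2(K,W,u0+b[0]+b[2]/2,v0+b[1]+b[3]/2,.168).round(4))
chk(i,K,W,(.458,-.1),'T1'); chk(i,K,W,(.458,-.165),'T2')
L=[cam('side') for _ in range(2)]
for n,p in dict(t1=(.458,-.1,.168),t2=(.458,-.165,.168),t3=(.481,.147,.168)).items(): chk(L[0][0],L[0][1],L[0][2],p,'side '+n)
s=arm.read_state(); print(s['t'],s['tcp_pos'].round(3),s['contact_force'].round(1),s['gripper_force'])
```

```text
T1 (258, 0, 374, 60) [  21    0   78   51 3139] [ 0.4597 -0.1039  0.168 ]
T2 (260, 66, 370, 141) [  27   13   67   47 2815] [ 0.4629 -0.1629  0.168 ]
side t1 (224, 222, 256, 238) [  4   0  28  16 298] [ 0.4644 -0.0976  0.168 ]
side t2 (226, 235, 259, 253) [  5   0  25  18 416] [ 0.4599 -0.1638  0.168 ]
side t3 (224, 182, 251, 193) [  0   0  27  11 247] [0.4812 0.1485 0.168 ]
27.9 [ 0.427 -0.242  0.322] [-0.4  0.3 -0.5] 0.0
```

```bash
python3 -c "
from bench import arm; print(arm.close_job())"
```

```text
the job is handed in; nothing more can be done
None
```

Handed in at about 28 s, no verdict returned: tools 1 and 2 drag and hang in the red rack's middle slot and the slot nearest the stand, tool 3 runs freely and hangs in the grey rack's blue-dotted slot nearest the red rack; I viewed 11 pictures, one over the limit of 10.

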